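Stop the airbrush compressor rocking

TASK

The airbrush compressor rattles because one corner of its base plate rocks on a rubber puck that has gone soft. Press down on the plate's corners, one after another, to find the one that sinks under your finger, then press that corner's hinged shim down flat so that the plate stands firm and level. Only press: leave the other three shims raised as they are, do not lift or shove the compressor, and leave the other things on the bench alone.

Things in the scene. Friction and masses are not known exactly. Their poses are not given: they have to be found in the camera images.
- plate: airbrush compressor on a grey steel base plate, 176 (x) by 216 (y) by 8 mm, 2.6 kg, held only by its weight. Origin at bench height under the plate's middle, x away from the robot at yaw 0, y left, z up; plate top 38 mm up. Compressor body 82 x 116 mm in the middle, top 108 mm up; moisture trap 30 mm square at y +86, top 94 mm; corners bare. Feet at x +-68, y +-90 mm stand on rubber pucks, all alike to look at
- corner_near_left (a point): spot to press on the plate's top at its near left corner (plate x -70, y +92 mm), above its foot; 38 mm above the bench. If this is the corner on the soft puck (a different one each time) it gives from about 3 N, is 4 mm down at about 6 N, stops firm there, springs back when let go, and the diagonally opposite corner lifts meanwhile; a sound corner gives under 1 mm at 10 N
- shim_near_left (a joint): near left hinged shim, an L of steel bar; value: angle of its arm above flat, rad, 0.75 to 0.95 at first, 0 flat on its stop. Pin along plate x at x -68, y +118 mm, 34 mm above the bench; arm to the plate's left (+y), 18 mm wide, 60 mm long, top face 4 mm above the pin, level with the plate's top when flat. A stiff pin: the arm stays where it is left
- tip_near_left (a point): middle of the top of the round 24 mm thumb pad at the end of the near left shim's arm, 48 mm out from its pin; 38 mm above the bench when flat, 69 to 76 mm when raised. Pressing it flat takes 2 to 5 N there. The leg below the pin is 4 mm longer than the foot: flat, it squeezes a soft puck solid and props the corner at its right height; over a sound puck it would jack the corner up
- corner_near_right (a point): spot to press on the plate's top at its near right corner (plate x -70, y -92 mm), above its foot; 38 mm above the bench. If this is the corner on the soft puck (a different one each time) it gives from about 3 N, is 4 mm down at about 6 N, stops firm there, springs back when let go, and the diagonally opposite corner lifts meanwhile; a sound corner gives under 1 mm at 10 N
- shim_near_right (a joint): near right hinged shim, an L of steel bar; value: angle of its arm above flat, rad, 0.75 to 0.95 at first, 0 flat on its stop. Pin along plate x at x -68, y -118 mm, 34 mm above the bench; arm to the plate's right (-y), 18 mm wide, 60 mm long, top face 4 mm above the pin, level with the plate's top when flat. A stiff pin: the arm stays where it is left
- tip_near_right (a point): middle of the top of the round 24 mm thumb pad at the end of the near right shim's arm, 48 mm out from its pin; 38 mm above the bench when flat, 69 to 76 mm when raised. Pressing it flat takes 2 to 5 N there. The leg below the pin is 4 mm longer than the foot: flat, it squeezes a soft puck solid and props the corner at its right height; over a sound puck it would jack the corner up
- corner_far_left (a point): spot to press on the plate's top at its far left corner (plate x +70, y +92 mm), above its foot; 38 mm above the bench. If this is the corner on the soft puck (a different one each time) it gives from about 3 N, is 4 mm down at about 6 N, stops firm there, springs back when let go, and the diagonally opposite corner lifts meanwhile; a sound corner gives under 1 mm at 10 N
- shim_far_left (a joint): far left hinged shim, an L of steel bar; value: angle of its arm above flat, rad, 0.75 to 0.95 at first, 0 flat on its stop. Pin along plate x at x +68, y +118 mm, 34 mm above the bench; arm to the plate's left (+y), 18 mm wide, 60 mm long, top face 4 mm above the pin, level with the plate's top when flat. A stiff pin: the arm stays where it is left
- tip_far_left (a point): middle of the top of the round 24 mm thumb pad at the end of the far left shim's arm, 48 mm out from its pin; 38 mm above the bench when flat, 69 to 76 mm when raised. Pressing it flat takes 2 to 5 N there. The leg below the pin is 4 mm longer than the foot: flat, it squeezes a soft puck solid and props the corner at its right height; over a sound puck it would jack the corner up
- corner_far_right (a point): spot to press on the plate's top at its far right corner (plate x +70, y -92 mm), above its foot; 38 mm above the bench. If this is the corner on the soft puck (a different one each time) it gives from about 3 N, is 4 mm down at about 6 N, stops firm there, springs back when let go, and the diagonally opposite corner lifts meanwhile; a sound corner gives under 1 mm at 10 N
- shim_far_right (a joint): far right hinged shim, an L of steel bar; value: angle of its arm above flat, rad, 0.75 to 0.95 at first, 0 flat on its stop. Pin along plate x at x +68, y -118 mm, 34 mm above the bench; arm to the plate's right (-y), 18 mm wide, 60 mm long, top face 4 mm above the pin, level with the plate's top when flat. A stiff pin: the arm stays where it is left
- tip_far_right (a point): middle of the top of the round 24 mm thumb pad at the end of the far right shim's arm, 48 mm out from its pin; 38 mm above the bench when flat, 69 to 76 mm when raised. Pressing it flat takes 2 to 5 N there. The leg below the pin is 4 mm longer than the foot: flat, it squeezes a soft puck solid and props the corner at its right height; over a sound puck it would jack the corner up
- dropper: grey plastic dropper bottle, 32 mm across, 92 mm high, loose beyond the plate; origin under its middle
- cup: white paper cup, 76 mm across, 85 mm high, loose to the left; origin under its middle
- tray: open wooden tray, 120 x 170 x 35 mm, loose to the right; origin under its middle
- paint_jar: small glass paint jar with black cap, 38 mm across, 52 mm high, loose to the far right; origin under its middle

How it is judged (in metres and radians):
On the way, in this order (a step that is already met when the one before it is completed fails the run):
1. with all four shims still raised, the rocking corner is pressed until it has sunk at least 2 mm (value of joint each of shim_near_left, shim_near_right, shim_far_left, shim_far_right above 0.62 rad and contact force between the fingers and plate above 1 N and height (world z) of any of corner_near_left, corner_near_right, corner_far_left, corner_far_right below 0.036 m), for 0.05 s.
2. one shim is pressed flat (value of joint any of shim_near_left, shim_near_right, shim_far_left, shim_far_right below 0.1 rad), for 0.1 s.
At the end, for the whole second after the job is handed in: One shim lies flat (within 0.1 rad), the other three are still raised (above 0.62 rad), and the plate stands level and at rest: tilt under 0.007 rad and every corner's top 36.0 to 39.8 mm above the bench, which only the rocking corner's shim allows; the plate is within 20 mm of where it stood (((value of joint shim_near_left below 0.1 rad and value of joint each of shim_near_right, shim_far_left, shim_far_right above 0.62 rad) or (value of joint shim_near_right below 0.1 rad and value of joint each of shim_near_left, shim_far_left, shim_far_right above 0.62 rad) or (value of joint shim_far_left below 0.1 rad and value of joint each of shim_near_left, shim_near_right, shim_far_right above 0.62 rad) or (value of joint shim_far_right below 0.1 rad and value of joint each of shim_near_left, shim_near_right, shim_far_left above 0.62 rad)) and angle between plate's own z axis and vertical below 0.007 rad and height (world z) of corner_near_left between 0.036 and 0.0398 m and height (world z) of corner_near_right between 0.036 and 0.0398 m and height (world z) of corner_far_left between 0.036 and 0.0398 m and height (world z) of corner_far_right between 0.036 and 0.0398 m and distance of plate from where it was at the start of the episode below 0.02 m and linear speed of plate below 0.01 m/s); the robot touches nothing.
It fails at once if a second shim is pushed down ((not (value of joint shim_near_left above 0.62 rad) and not (value of joint shim_near_right above 0.62 rad)) or (not (value of joint shim_near_left above 0.62 rad) and not (value of joint shim_far_left above 0.62 rad)) or (not (value of joint shim_near_left above 0.62 rad) and not (value of joint shim_far_right above 0.62 rad)) or (not (value of joint shim_near_right above 0.62 rad) and not (value of joint shim_far_left above 0.62 rad)) or (not (value of joint shim_near_right above 0.62 rad) and not (value of joint shim_far_right above 0.62 rad)) or (not (value of joint shim_far_left above 0.62 rad) and not (value of joint shim_far_right above 0.62 rad))).
It fails at once if the compressor is lifted (10 mm) or shoved (25 mm) (height (world z) of plate above 0.01 m or distance of plate from where it was at the start of the episode above 0.025 m or angle between plate's own z axis and vertical above 0.06 rad).
It fails at once if another thing on the bench is moved more than 20 mm (distance of any of dropper, cup, tray, paint_jar from where it was at the start of the episode above 0.02 m).
It also fails if it takes over 54 s, if anything falls off the work surface, if the arm or the gripper's body presses on something with over 40 N, if the wrist force passes 120 N, or if a joint passes its speed limit or range.

ROBOT

A 6-joint arm with a two-finger parallel gripper is mounted at the origin on the work surface. World frame = base frame: x ahead of the robot, y to its left, z up, the work surface at z = 0. Lengths are in mm, angles in degrees, forces in N, time in s.
With the tool pointing down it reaches from about 425 to 950 mm from the base axis. Payload 3.5 kg.
Tool frame: the origin (TCP) lies at the very end of the fingers, on their centre line; the grasp point (between the pads) lies 19 mm behind it (r.grip_point_offset is the distance from the TCP to the grasp point, in mm); z points along the fingers, y is the direction in which the jaws open and shut (so a half turn about z gives the same grasp; the last joint's range is limited). The gripper opens to 85 mm and grips with 20 to 120 N. Pads are 22 mm wide; open, the fingers measure 114 mm over their backs; the gripper's body (76 mm by 85 mm) begins 54 mm behind the grasp point. The pads swing forward as they close: fully open they stand 13 mm farther back than shut.
Start: joints at [-71.734, 16.404, 90.338, -0, 73.258, -8.594], TCP at [304.996, -602.149, 231.325] pointing down, gripper open.
Joint ranges: [-158.93, 158.93], [-51.34, 127.21], [12.03, 142.37], [-87.48, 267.48], [13.55, 161.25], [-162.69, 162.69]. Speed limits (degrees/s): [159.86, 159.86, 180, 180, 180, 180].

INTERFACE

Orientations are given as a 3x3 rotation matrix whose columns are the frame's x, y, z axes.
In Python, from station import r, grab_frame, hand_in gives the robot as it stands. The module is installed in compiled form; this text tells all that it offers.
- The arm moves only by the tool carry_out, never from a script. Its argument "series" is a list that holds one entry, the list of rows, each a list of 7 numbers: the shift along the tool's x, y, z in mm, then the turn, a rotation vector about the tool's x, y, z in degrees, then the finger opening in mm, from 0 to 85.4. In form: [[[x, y, z, rx, ry, rz, jaw], ...]]. A call has exactly 8 rows; each row is the pose to reach, as a shift and turn from the pose commanded when the call began, along the tool's axes at that moment; what a row does not reach only later rows make up. A row lasts 1/10 s, in which the tool goes at most 50 mm and 8.59 degrees, less where a joint would pass 70% of its speed; a pose out of reach is approached as far as the arm can. A call with a gripper value outside its range is refused whole. The fingers move at their own pace and stop on an object; "squeeze" is the grip in N (left out, the last holds). Time passes only in rows, so rows that repeat a pose let the fingers close, or fill a call up. It gives the time, the measured TCP pose, the force and the opening at its end, in the units of the state.
- r.sense(): the state, without advancing time (a new reading comes with each control period).
- grab_frame(name): name is "side" or "top"; returns a dict with "image" (384x512x3 uint8, blue, green, red), "intrinsics" (3x3 intrinsics, pixels), "distortion" ([k1, k2, p1, p2, k3] as OpenCV has them; the pictures are not rectified), "extrinsics" (4x4, takes a point from world to camera coordinates). Camera axes: x right, y up, looking along -z (the intrinsics and any distortion apply to the point x, -y, -z); pixel columns grow to the right and rows downward; lengths in mm; the calibration is good to about 2 mm. A picture is of the moment at which its call begins. There is no depth.
- hand_in(): hands the job in, once; it reports no verdict.
The state is a dict: "time": time; "joints": joint angles; "dq": joint speeds; "effort": joint torques, N m; "ee_pos": TCP position; "ee_rot": TCP orientation; "force": force on the tool from outside, world axes, zero at the start; "torque": the same for the moment, N m; "finger_gap": finger opening in mm.
Only numpy, scipy, OpenCV 4.12 (cv2) and the standard library are available. Lean on these libraries where they do the work, as an engineer would, in place of code of your own. Each camera call takes 0.05 s, during which the arm holds its last target.

## Working session

There is one attempt and no reset: what is moved stays moved. The work goes in short steps, Python scripts to look and compute and a tool call to move; the robot and the scene stay as the last step left them, time stands still between calls to the robot, and variables do not carry over. Pictures are saved under pics/ and viewed, and the job is handed in when it is done.

Besides the shell and the picture viewer there is one more tool, called as name(argument=value, ...), one argument or row to a line, values as JSON. carry_out: Moves the arm, as the interface text tells. Its arguments: {"type":"object","properties":{"series":{"type":"array","items":{"type":"array","items":{"type":"array","items":{"type":"number"}}}},"squeeze":{"type":"number"}},"required":["series"]}

```bash
mkdir -p pics; cat > h.py <<'E'
import numpy as np,cv2
from station import r,grab_frame,hand_in
def save(n,f):
    d=grab_frame(n); cv2.imwrite(f'pics/{f}.png',d['image']); np.savez(f'{f}.npz',**d); return d
def ray(d,u,v):
    p=cv2.undistortPoints(np.array([[[u,v]]],float),np.array(d['intrinsics']),np.array(d['distortion']))[0,0]
    E=np.array(d['extrinsics']);R=E[:3,:3];t=E[:3,3]
    c=-R.T@t; return c,R.T@np.array([p[0],-p[1],-1.])
def onz(d,u,v,z):
    c,w=ray(d,u,v); return c+w*(z-c[2])/w[2]
def proj(d,P):
    E=np.array(d['extrinsics']);q=(E[:3,:3]@np.array(P,float).T).T+E[:3,3]
    q=q*[1,-1,-1]
    return cv2.projectPoints(q.reshape(-1,1,3),np.zeros(3),np.zeros(3),np.array(d['intrinsics']),np.array(d['distortion']))[0][:,0]
E
python3 - <<'E'
from h import *
for n in('top','side'):
    d=save(n,n+'0'); E=d['extrinsics']; print(n,-E[:3,:3].T@E[:3,3])
s=r.sense(); print(s['time'],s['ee_pos'],s['ee_rot'],s['force'],s['finger_gap'])
E
```

```text
top [3.31427117e+02 1.13857517e+00 1.57063345e+03]
side [451.25384667 783.31651848 834.73724341]
0.1 [ 304.78953131 -601.58898592  230.03815101] [[ 8.92118646e-01  4.51800642e-01 -7.08512650e-04]
 [ 4.51801087e-01 -8.92116238e-01  2.09671200e-03]
 [ 3.15220187e-04 -2.19062265e-03 -9.99997551e-01]] [-0.28119744  0.35149345 -0.56973193] 85.56830430793224
```

View pics/top0.png

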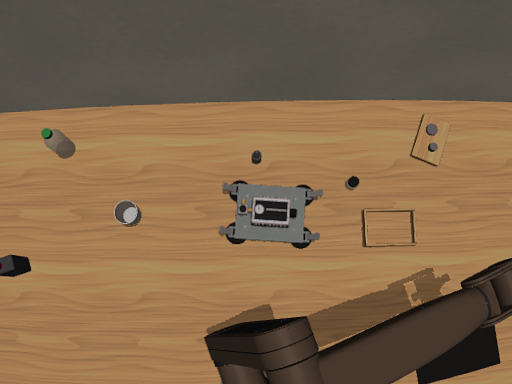

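View pics/side0.png

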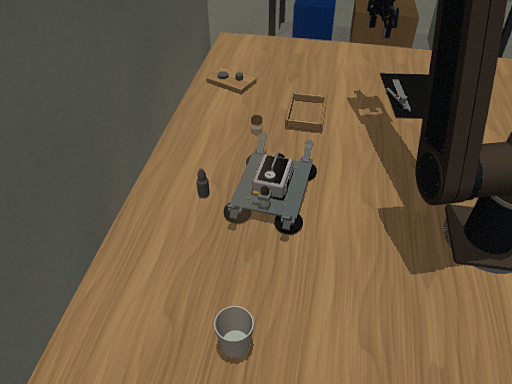

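The top view shows the plate at about (271,213), shims on its left and right, cup at (127,213), dropper at (256,157), jar at (352,183) and tray at (389,228). Next I enlarge the plate.

```bash
python3 - <<'E'
from h import *
a=cv2.imread('pics/top0.png')[165:265,205:340]; cv2.imwrite('pics/topc.png',cv2.resize(a,None,fx=5.9,fy=5.9,interpolation=cv2.INTER_CUBIC))
a=cv2.imread('pics/side0.png')[125:245,210:335]; cv2.imwrite('pics/sidec.png',cv2.resize(a,None,fx=5,fy=5,interpolation=cv2.INTER_CUBIC))
E
```

```text
(no output)
```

View pics/topc.png

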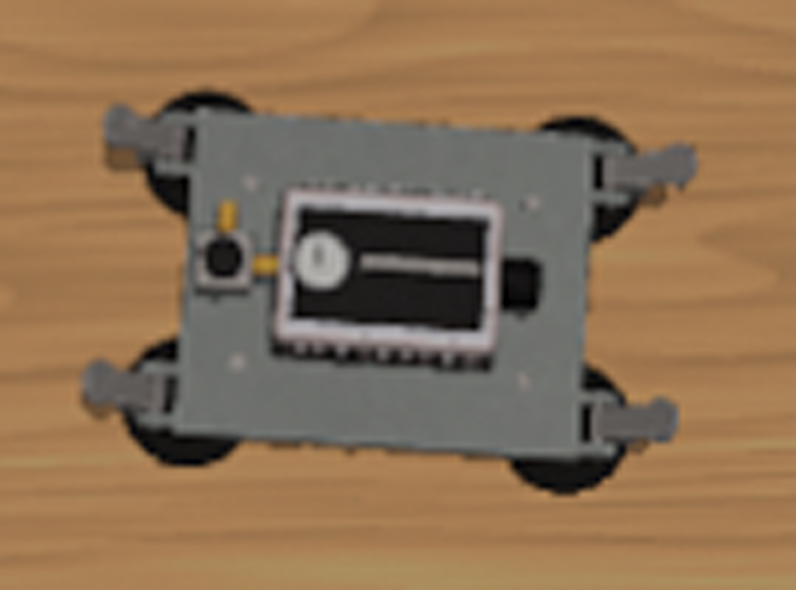

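View pics/sidec.png

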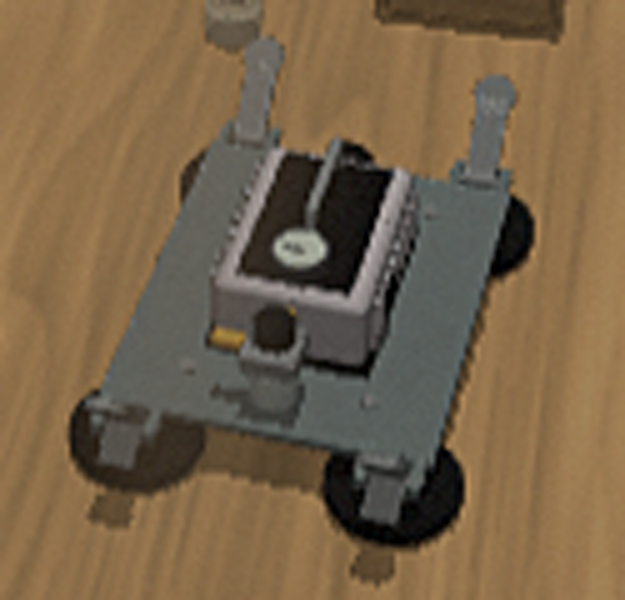

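```bash
cat > plate.py <<'E'
from h import *
d=dict(np.load('top0.npz')); s=dict(np.load('side0.npz'))
k=lambda p,f,ox,oy:((p[0]+.5)/f-.5+ox,(p[1]+.5)/f-.5+oy)
ct=[k(p,5.9,205,165) for p in [(195,110),(592,140),(583,458),(178,432)]] # FL FR NR NL
W=np.array([onz(d,*c,38) for c in ct])[:,:2]
m=np.array([[88,108],[88,-108],[-88,-108],[-88,108]],float)
def fit(W):
    c=W.mean(0);A=(m.T@(W-c));th=np.arctan2(A[0,1]-A[1,0],A[0,0]+A[1,1])
    return c,th
c,th=fit(W)
R=np.array([[np.cos(th),-np.sin(th)],[np.sin(th),np.cos(th)]])
if __name__=='__main__':
    print(W.round(1).tolist(),c.round(1),np.degrees(th).round(2)); print('res',(W-(c+m@R.T)).round(1).tolist())
    cs=[k(p,5,210,125) for p in [(100,398),(225,138),(510,178),(430,468)]]
    print('side',[onz(s,*q,38)[:2].round(1).tolist() for q in cs])
    for n,p in dict(NL=(-70,92),NR=(-70,-92),FL=(70,92),FR=(70,-92)).items():
        sg=np.sign(p); tip=(68*sg[0],(118+48*np.cos(.85)-0*4)*sg[1]);
        print(n,(c+R@p).round(1),'tip raised~',(c+R@np.array(tip)).round(1),'tip flat',(c+R@np.array([68*sg[0],166*sg[1]])).round(1))
    # tips seen
    for n,p in dict(FL=(120,125),FR=(682,165),NR=(663,418),NL=(98,384)).items(): print('tip',n,onz(d,*k(p,5.9,205,165),72).round(1))
    for n,q,z in [('cup',(127,213),85),('drop',(256,157),90),('jar',(352,183),52),('tray',(389,228),35)]: print(n,onz(d,*q,z).round(0))
    # mask check
    im=d['image'];h=cv2.cvtColor(im,cv2.COLOR_BGR2HSV);M=((h[...,1]<60)&(h[...,2]>85)&(h[...,2]<160)).astype(np.uint8)
    M[:165]=0;M[265:]=0;M[:,:205]=0;M[:,340:]=0
    M=cv2.morphologyEx(M,cv2.MORPH_OPEN,np.ones((9,9)));M=cv2.morphologyEx(M,cv2.MORPH_CLOSE,np.ones((25,25)))
    cc=max(cv2.findContours(M,0,1)[0],key=cv2.contourArea);rc=cv2.minAreaRect(cc);print(rc,onz(d,*rc[0],38))
E
python3 plate.py; python3 - <<'E'
from h import *
d=dict(np.load('side0.npz'));print(np.array(d['extrinsics']).round(3))
E
```

```text
[[657.6, 33.9], [635.9, -179.6], [464.6, -167.5], [483.9, 46.4]] [560.5 -66.7] -4.92
res [[0.1, 0.6], [-3.0, 2.2], [1.0, -0.8], [1.8, -2.1]]
side [[655.7, 36.4], [631.1, -181.3], [465.5, -175.2], [484.5, 53.9]]
NL [498.7  31. ] tip raised~ [505.6  88.3] tip flat [507.  104.5]
NR [ 482.9 -152.3] tip raised~ [ 479.9 -210. ] tip flat [ 478.5 -226.2]
FL [638.1  19. ] tip raised~ [641.1  76.6] tip flat [642.5  92.9]
FR [ 622.3 -164.3] tip raised~ [ 615.4 -221.6] tip flat [ 614.  -237.9]
tip FL [643.3  72.9  72. ]
tip FR [ 614.6 -222.7   72. ]
tip NR [ 481.2 -206.3   72. ]
tip NL [506.5  86.4  72. ]
cup [563. 377.  85.]
drop [728. -26.  90.]
jar [ 647. -329.   52.]
tray [ 501. -445.   35.]
((269.7101135253906, 212.63812255859375), (68.2418441772461, 54.70576095581055), 3.5763344764709473) [560.61815744 -65.03453979  38.        ]
[[-9.820000e-01 -1.890000e-01 -8.000000e-03  5.976410e+02]
 [ 1.260000e-01 -6.860000e-01  7.170000e-01 -1.181940e+02]
 [-1.410000e-01  7.030000e-01  6.970000e-01 -1.069045e+03]
 [ 0.000000e+00  0.000000e+00  0.000000e+00  1.000000e+00]]
```

```bash
cat > go.py <<'E'
import sys
from plate import *
from scipy.spatial.transform import Rotation as Ro
def go(px,py,z,jawyaw=None):
    s=r.sense();P=np.array(s['ee_pos']);T=np.array(s['ee_rot'])
    w=np.append(c+R@[px,py],z);dv=T.T@(w-P)
    a=th if jawyaw is None else jawyaw
    y=np.array([np.cos(a),np.sin(a),0]);zz=np.array([0,0,-1.]);D=np.stack([np.cross(y,zz),y,zz],1)
    print('t',s['time'],'at',P.round(1),'F',np.array(s['force']).round(1),'target',w.round(1),'shift',dv.round(1),'rot',np.degrees(Ro.from_matrix(T.T@D).as_rotvec()).round(2),'j',np.round(s['joints'],0))
if __name__=='__main__': go(*map(float,sys.argv[1:4]))
E
python3 go.py -81 -95 150
```

```text
t 0.1 at [ 304.8 -601.6  230. ] F [-0.3  0.4 -0.6] target [ 471.6 -154.4  150. ] shift [ 350.9 -323.4   80.9] rot [ -0.11  -0.08 -58.22] j [-72.  16.  90.  -0.  73.  -9.]
```

carry_out(
  series=[
    [[30, -28, 0, 0, 0, -6, 0], [65, -60, 0, 0, 0, -13, 0], [105, -97, 0, 0, 0, -20, 0], [145, -134, 0, 0, 0, -28, 0], [180, -166, 0, 0, 0, -36, 0], [215, -198, 0, 0, 0, -44, 0], [250, -230, 10, 0, 0, -52, 0], [280, -258, 20, 0, 0, -58.2, 0]],
  ],
)

```text
time: 0.9
ee_pos: [438.6, -243.2, 211.2]
ee_rot: [[0.081, 0.997, 0.001], [0.997, -0.081, -0.0], [-0.0, 0.001, -1.0]]
force: [-0.5, -0.1, 0.2]
finger_gap: 0.0
```

```bash
python3 go.py -81 -95 60
```

```text
t 0.9 at [ 438.6 -243.2  211.2] F [-0.5 -0.1  0.2] target [ 471.6 -154.4   60. ] shift [ 91.3  25.6 151.2] rot [0.04 0.01 0.29] j [-41.  -5. 115.   0.  69. -36.]
```

carry_out(
  series=[
    [[30, 8, 0, 0, 0, 0, 0], [62, 17, 0, 0, 0, 0, 0], [91, 25.5, 20, 0, 0, 0, 0], [91, 25.5, 60, 0, 0, 0, 0], [91, 25.5, 100, 0, 0, 0, 0], [91, 25.5, 135, 0, 0, 0, 0], [91, 25.5, 150, 0, 0, 0, 0], [91, 25.5, 150, 0, 0, 0, 0]],
  ],
)

```text
time: 1.7
ee_pos: [468.9, -155.5, 58.0]
ee_rot: [[0.086, 0.996, -0.007], [0.996, -0.086, 0.004], [0.003, -0.007, -1.0]]
force: [0.4, 0.0, 0.9]
finger_gap: -0.5
```

```bash
python3 go.py -81 -95 40; python3 - <<'E'
from h import *
d=save('top','top1');s=save('side','side1')
a=np.hstack([cv2.resize(d['image'][150:270,200:345],None,fx=2.7,fy=2.7),cv2.resize(s['image'][110:230,210:355],None,fx=2.7,fy=2.7)]);cv2.imwrite('pics/v1.png',a)
E
```

```text
t 1.7 at [ 468.9 -155.5   58. ] F [0.4 0.  0.9] target [ 471.6 -154.4   40. ] shift [ 1.3  2.8 17.9] rot [-0.39 -0.18 -0.01] j [-30.   7. 122.  -0.  52. -25.]
```

View pics/v1.png

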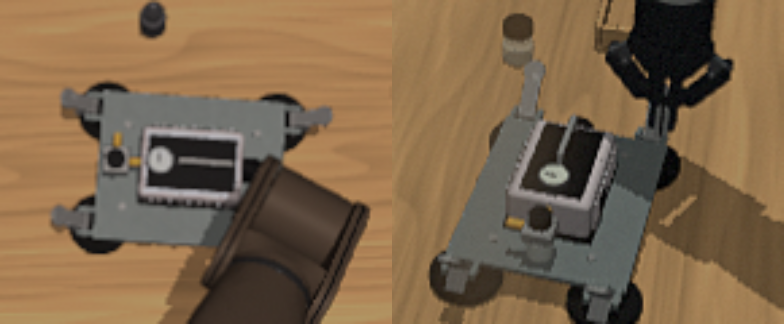

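Side view (right half) shows shut fingers above the near right corner at about (665,130), shim to the right clear. Press gently.

carry_out(
  series=[
    [[0.5, 1.5, 5, 0, 0, 0, 0], [1, 2.5, 10, 0, 0, 0, 0], [1, 2.5, 13, 0, 0, 0, 0], [1, 2.5, 16, 0, 0, 0, 0], [1, 2.5, 18, 0, 0, 0, 0], [1, 2.5, 19, 0, 0, 0, 0], [1, 2.5, 19.5, 0, 0, 0, 0], [1, 2.5, 19.5, 0, 0, 0, 0]],
  ],
)

```text
time: 2.6
ee_pos: [474.0, -156.2, 41.8]
ee_rot: [[0.086, 0.996, -0.0], [0.996, -0.086, 0.0], [0.0, -0.0, -1.0]]
force: [-0.3, -0.3, 0.1]
finger_gap: -0.1
```

carry_out(
  series=[
    [[0, 0, 1, 0, 0, 0, 0], [0, 0, 2, 0, 0, 0, 0], [0, 0, 3, 0, 0, 0, 0], [0, 0, 4, 0, 0, 0, 0], [0, 0, 4.5, 0, 0, 0, 0], [0, 0, 5, 0, 0, 0, 0], [0, 0, 5, 0, 0, 0, 0], [0, 0, 5, 0, 0, 0, 0]],
  ],
)

```text
time: 3.4
ee_pos: [474.1, -156.2, 38.0]
ee_rot: [[0.086, 0.996, -0.001], [0.996, -0.086, 0.0], [0.0, -0.001, -1.0]]
force: [-3.3, 2.2, 7.7]
finger_gap: -0.2
```

```bash
python3 go.py -81 -95 40
```

```text
t 3.4 at [ 474.1 -156.2   38. ] F [-3.3  2.2  7.7] target [ 471.6 -154.4   40. ] shift [ 1.6 -2.6 -2. ] rot [-0.06 -0.02 -0.  ] j [-30.   9. 122.  -0.  49. -25.]
```

Firm at 7.7 N (z 38.0): near right is sound. On to near left.

carry_out(
  series=[
    [[0, 0, -20, 0, 0, 0, 0], [0, 0, -60, 0, 0, 0, 0], [0, 0, -95, 0, 0, 0, 0], [0, 0, -100, 0, 0, 0, 0], [40, 0, -100, 0, 0, 0, 0], [85, 0, -100, 0, 0, 0, 0], [130, 0, -100, 0, 0, 0, 0], [170, 0, -100, 0, 0, 0, 0]],
  ],
)

```text
time: 4.2
ee_pos: [487.9, 15.0, 135.8]
ee_rot: [[0.086, 0.996, -0.001], [0.996, -0.086, 0.0], [0.0, -0.001, -1.0]]
force: [-0.2, -0.5, 0.7]
finger_gap: 0.2
```

```bash
python3 go.py -81 95 42
```

```text
t 4.2 at [487.9  15.  135.8] F [-0.2 -0.5  0.7] target [487.9  34.9  42. ] shift [19.8 -1.6 93.8] rot [-0.07 -0.02 -0.03] j [-10.  -1. 121.   0.  61.  -5.]
```

carry_out(
  series=[
    [[20, -1.5, 0, 0, 0, 0, 0], [20, -1.5, 30, 0, 0, 0, 0], [20, -1.5, 65, 0, 0, 0, 0], [20, -1.5, 85, 0, 0, 0, 0], [20, -1.5, 92, 0, 0, 0, 0], [20, -1.5, 94, 0, 0, 0, 0], [20, -1.5, 94, 0, 0, 0, 0], [20, -1.5, 94, 0, 0, 0, 0]],
  ],
)

```text
time: 5.0
ee_pos: [490.0, 33.0, 44.1]
ee_rot: [[0.086, 0.996, 0.003], [0.996, -0.086, -0.0], [-0.0, 0.003, -1.0]]
force: [-0.4, 0.3, 0.4]
finger_gap: -0.2
```

carry_out(
  series=[
    [[0, 0, 1, 0, 0, 0, 0], [0, 0, 2, 0, 0, 0, 0], [0, 0, 3, 0, 0, 0, 0], [0, 0, 4, 0, 0, 0, 0], [0, 0, 4.5, 0, 0, 0, 0], [0, 0, 5, 0, 0, 0, 0], [0, 0, 5, 0, 0, 0, 0], [0, 0, 5, 0, 0, 0, 0]],
  ],
)

```text
time: 5.8
ee_pos: [488.8, 33.2, 38.0]
ee_rot: [[0.086, 0.996, -0.0], [0.996, -0.086, 0.0], [-0.0, -0.0, -1.0]]
force: [-1.9, 0.7, 3.1]
finger_gap: 0.2
```

carry_out(
  series=[
    [[0, 0, 0.5, 0, 0, 0, 0], [0, 0, 1, 0, 0, 0, 0], [0, 0, 1.5, 0, 0, 0, 0], [0, 0, 1.5, 0, 0, 0, 0], [0, 0, 1.5, 0, 0, 0, 0], [0, 0, 1.5, 0, 0, 0, 0], [0, 0, 1.5, 0, 0, 0, 0], [0, 0, 1.5, 0, 0, 0, 0]],
  ],
)

```text
time: 6.6
ee_pos: [488.9, 33.2, 38.0]
ee_rot: [[0.086, 0.996, -0.002], [0.996, -0.086, -0.0], [-0.0, -0.002, -1.0]]
force: [-6.1, 0.6, 12.8]
finger_gap: -0.0
```

Near left is firm at 12.8 N. On to far left.

carry_out(
  series=[
    [[0, 0, -20, 0, 0, 0, 0], [0, 0, -60, 0, 0, 0, 0], [0, 0, -95, 0, 0, 0, 0], [0, 0, -100, 0, 0, 0, 0], [0, 40, -100, 0, 0, 0, 0], [0, 80, -100, 0, 0, 0, 0], [0, 120, -100, 0, 0, 0, 0], [0, 150, -100, 0, 0, 0, 0]],
  ],
)

```text
time: 7.4
ee_pos: [639.9, 20.0, 134.8]
ee_rot: [[0.086, 0.996, -0.001], [0.996, -0.086, 0.0], [0.0, -0.001, -1.0]]
force: [0.4, -0.7, 0.4]
finger_gap: -0.1
```

```bash
python3 go.py 81 95 42
```

```text
t 7.4 at [639.9  20.  134.8] F [ 0.4 -0.7  0.4] target [649.4  21.   42. ] shift [ 1.8  9.4 92.8] rot [-0.03 -0.   -0.03] j [ -7.  17. 100.   0.  63.  -2.]
```

carry_out(
  series=[
    [[1.5, 9.5, 0, 0, 0, 0, 0], [1.5, 9.5, 30, 0, 0, 0, 0], [1.5, 9.5, 65, 0, 0, 0, 0], [1.5, 9.5, 85, 0, 0, 0, 0], [1.5, 9.5, 92, 0, 0, 0, 0], [1.5, 9.5, 93, 0, 0, 0, 0], [1.5, 9.5, 93, 0, 0, 0, 0], [1.5, 9.5, 93, 0, 0, 0, 0]],
  ],
)

```text
time: 8.2
ee_pos: [649.1, 20.8, 45.2]
ee_rot: [[0.086, 0.996, 0.003], [0.996, -0.086, -0.0], [-0.0, 0.003, -1.0]]
force: [-0.2, 0.4, 0.6]
finger_gap: -0.1
```

carry_out(
  series=[
    [[0, 0, 1, 0, 0, 0, 0], [0, 0, 2, 0, 0, 0, 0], [0, 0, 3, 0, 0, 0, 0], [0, 0, 4, 0, 0, 0, 0], [0, 0, 4.5, 0, 0, 0, 0], [0, 0, 5, 0, 0, 0, 0], [0, 0, 5, 0, 0, 0, 0], [0, 0, 5, 0, 0, 0, 0]],
  ],
)

```text
time: 9.0
ee_pos: [648.0, 21.0, 38.3]
ee_rot: [[0.086, 0.996, -0.0], [0.996, -0.086, 0.0], [0.0, -0.0, -1.0]]
force: [0.0, -1.0, 0.1]
finger_gap: -0.0
```

carry_out(
  series=[
    [[0, 0, 0.5, 0, 0, 0, 0], [0, 0, 1, 0, 0, 0, 0], [0, 0, 1.5, 0, 0, 0, 0], [0, 0, 2, 0, 0, 0, 0], [0, 0, 2, 0, 0, 0, 0], [0, 0, 2, 0, 0, 0, 0], [0, 0, 2, 0, 0, 0, 0], [0, 0, 2, 0, 0, 0, 0]],
  ],
)

```text
time: 9.8
ee_pos: [648.3, 21.0, 36.7]
ee_rot: [[0.086, 0.996, 0.001], [0.996, -0.086, 0.0], [0.0, 0.001, -1.0]]
force: [-0.9, 1.3, 4.2]
finger_gap: 0.3
```

It gives: 36.7 mm at 4.2 N. Pressing further to confirm.

carry_out(
  series=[
    [[0, 0, 0.7, 0, 0, 0, 0], [0, 0, 1.4, 0, 0, 0, 0], [0, 0, 2, 0, 0, 0, 0], [0, 0, 2.5, 0, 0, 0, 0], [0, 0, 2.5, 0, 0, 0, 0], [0, 0, 2.5, 0, 0, 0, 0], [0, 0, 2.5, 0, 0, 0, 0], [0, 0, 2.5, 0, 0, 0, 0]],
  ],
)

```text
time: 10.6
ee_pos: [648.6, 21.2, 34.7]
ee_rot: [[0.086, 0.996, 0.001], [0.996, -0.086, 0.0], [0.001, 0.001, -1.0]]
force: [-1.0, 1.7, 6.7]
finger_gap: 0.4
```

```bash
python3 go.py 81 95 42;python3 - <<'E'
from h import *
d=save('top','top2');s=save('side','side2')
a=np.hstack([cv2.resize(d['image'][150:270,200:345],None,fx=2.7,fy=2.7),cv2.resize(s['image'][110:250,210:355],None,fx=2.7,fy=2.7)[:324]]);cv2.imwrite('pics/v2.png',a)
E
```

```text
t 10.6 at [648.6  21.2  34.7] F [-1.   1.7  6.7] target [649.4  21.   42. ] shift [-0.2  0.8 -7.3] rot [ 0.08 -0.03 -0.02] j [ -7.  26. 101.   0.  54.  -2.]
```

View pics/v2.png

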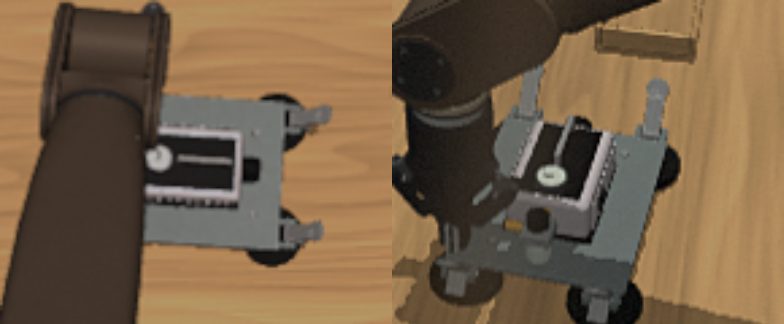

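The side view shows the fingers on the far left corner (445,265 in the crop), shims untouched and raised. A little further for margin, to its firm stop.

carry_out(
  series=[
    [[0, 0, 0.5, 0, 0, 0, 0], [0, 0, 1, 0, 0, 0, 0], [0, 0, 1.5, 0, 0, 0, 0], [0, 0, 1.5, 0, 0, 0, 0], [0, 0, 1.5, 0, 0, 0, 0], [0, 0, 1.5, 0, 0, 0, 0], [0, 0, 1.5, 0, 0, 0, 0], [0, 0, 1.5, 0, 0, 0, 0]],
  ],
)

```text
time: 11.5
ee_pos: [648.8, 21.3, 33.9]
ee_rot: [[0.086, 0.996, 0.002], [0.996, -0.086, 0.0], [0.001, 0.001, -1.0]]
force: [-2.9, 2.1, 9.1]
finger_gap: 0.3
```

carry_out(
  series=[
    [[0, 0, -10, 0, 0, 0, 0], [0, 0, -40, 0, 0, 0, 0], [0, 0, -80, 0, 0, 0, 0], [0, 0, -100, 0, 0, 0, 0], [20, 0, -100, 0, 0, 0, 0], [40, -5, -100, 0, 0, 0, 0], [52, -10, -100, 0, 0, 0, 0], [52, -10, -100, 0, 0, 0, 0]],
  ],
)

```text
time: 12.3
ee_pos: [641.3, 74.9, 131.3]
ee_rot: [[0.084, 0.996, -0.002], [0.996, -0.084, -0.0], [-0.0, -0.002, -1.0]]
force: [-0.4, -0.4, 0.2]
finger_gap: -0.3
```

```bash
python3 go.py 68 150 78; python3 go.py 68 160 40
```

```text
t 12.3 at [641.3  74.9 131.3] F [-0.4 -0.4  0.2] target [641.1  76.9  78. ] shift [ 2.  -0.3 53.3] rot [-0.11  0.01  0.11] j [-2. 18. 99. -0. 63.  2.]
t 12.3 at [641.3  74.9 131.3] F [-0.4 -0.4  0.2] target [642.   86.9  40. ] shift [12.  -0.2 91.3] rot [-0.11  0.01  0.11] j [-2. 18. 99. -0. 63.  2.]
```

Firm stop reached at 33.9 mm and 9.1 N: far left is the soft corner. Now to its shim pad, following the arm's arc.

carry_out(
  series=[
    [[-2, 0, 20, 0, 0, 0, 0], [-3, 0, 40, 0, 0, 0, 0], [-3, 0, 50, 0, 0, 0, 0], [-2, 0, 55, 0, 0, 0, 0], [1, 0, 60, 0, 0, 0, 0], [5, 0, 66, 0, 0, 0, 0], [8, 0, 72, 0, 0, 0, 0], [8, 0, 72, 0, 0, 0, 0]],
  ],
)

```text
time: 13.1
ee_pos: [643.4, 82.3, 60.2]
ee_rot: [[0.085, 0.996, 0.001], [0.996, -0.085, 0.0], [0.0, 0.001, -1.0]]
force: [-0.1, 0.2, -0.2]
finger_gap: 0.2
```

```bash
python3 go.py 68 163 37;python3 - <<'E'
from h import *
s=save('side','side3')
a=cv2.resize(s['image'][110:250,190:355],None,fx=4,fy=4);cv2.imwrite('pics/v3.png',a)
E
```

```text
t 13.1 at [643.4  82.3  60.2] F [-0.1  0.2 -0.2] target [642.2  89.9  37. ] shift [ 7.5 -1.8 23.2] rot [ 0.04 -0.02  0.02] j [ -2.  24. 100.   0.  56.   3.]
```

View pics/v3.png

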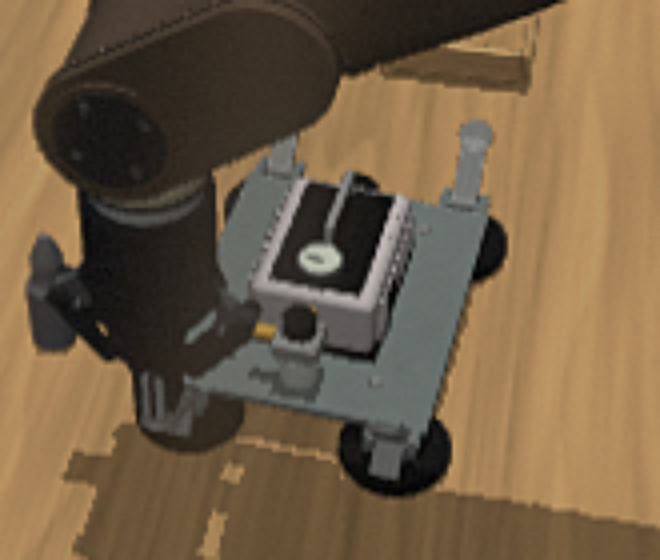

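```bash
python3 - <<'E'
from plate import *
q=dict(np.load('side3.npz'))
def w(x,y,z): return np.append(c+R@[x,y],z)
P=[[643.4,82.3,60.2],w(68,118,38),w(68,145,76),w(68,150,72),w(68,166,38)]
for p,u in zip(P,proj(q,P)): print(np.round(p,0),((u-[190,110])*4).round(0))
for n in('side0','side3'):
    i=dict(np.load(n+'.npz'))['image'][190:230,205:260];cv2.imwrite(f'pics/{n}z.png',cv2.resize(i,None,fx=10,fy=10,interpolation=cv2.INTER_CUBIC))
a=np.hstack([cv2.resize(cv2.imread(f'pics/{n}z.png'),(400,290)) for n in('side0','side3')]);cv2.imwrite('pics/z3.png',a)
E
```

```text
[643.  82.  60.] [160. 407.]
[638.  45.  38.] [182. 390.]
[641.  72.  76.] [167. 378.]
[641.  77.  72.] [165. 388.]
[642.  93.  38.] [159. 445.]
```

View pics/z3.png

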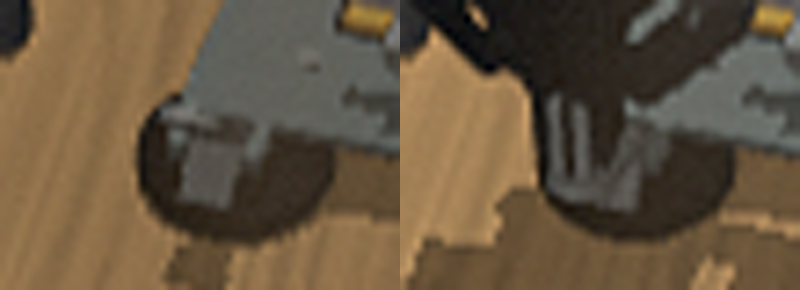

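By geometry the pad must lie under the fingers (fingertips at crop (160,407)). Continuing down the arc and watching the force.

carry_out(
  series=[
    [[2, -1, 5, 0, 0, 0, 0], [4, -1, 10, 0, 0, 0, 0], [6, -1, 14, 0, 0, 0, 0], [7, -1, 17, 0, 0, 0, 0], [7, -1, 19, 0, 0, 0, 0], [7, -1, 20, 0, 0, 0, 0], [7, -1, 20.5, 0, 0, 0, 0], [7, -1, 20.5, 0, 0, 0, 0]],
  ],
)

```text
time: 13.95
ee_pos: [642.5, 88.7, 39.6]
ee_rot: [[0.086, 0.996, -0.001], [0.996, -0.086, 0.0], [0.0, -0.001, -1.0]]
force: [0.9, 0.8, 2.3]
finger_gap: 0.2
```

carry_out(
  series=[
    [[0, 0, 0.5, 0, 0, 0, 0], [0, 0, 1, 0, 0, 0, 0], [0, 0, 1.5, 0, 0, 0, 0], [0, 0, 2, 0, 0, 0, 0], [0, 0, 2.5, 0, 0, 0, 0], [0, 0, 2.5, 0, 0, 0, 0], [0, 0, 2.5, 0, 0, 0, 0], [0, 0, 2.5, 0, 0, 0, 0]],
  ],
)

```text
time: 14.75
ee_pos: [642.7, 88.9, 38.0]
ee_rot: [[0.086, 0.996, -0.001], [0.996, -0.086, 0.0], [0.0, -0.001, -1.0]]
force: [-0.1, 1.7, 5.2]
finger_gap: -0.5
```

carry_out(
  series=[
    [[0, 0, 0.5, 0, 0, 0, 0], [0, 0, 1, 0, 0, 0, 0], [0, 0, 1, 0, 0, 0, 0], [0, 0, 1, 0, 0, 0, 0], [0, 0, 1, 0, 0, 0, 0], [0, 0, 1, 0, 0, 0, 0], [0, 0, 1, 0, 0, 0, 0], [0, 0, 1, 0, 0, 0, 0]],
  ],
)

```text
time: 15.55
ee_pos: [642.7, 88.9, 37.8]
ee_rot: [[0.086, 0.996, -0.001], [0.996, -0.086, 0.0], [0.0, -0.001, -1.0]]
force: [-3.4, 1.6, 8.9]
finger_gap: 0.1
```

carry_out(
  series=[
    [[0, 0, -10, 0, 0, 0, 0], [0, 0, -45, 0, 0, 0, 0], [0, 0, -90, 0, 0, 0, 0], [0, 0, -130, 0, 0, 0, 0], [0, 0, -160, 0, 0, 0, 0], [40, -30, -180, 0, 0, 0, 0], [80, -60, -190, 0, 0, 0, 0], [120, -90, -190, 0, 0, 0, 0]],
  ],
)

```text
time: 16.35
ee_pos: [565.8, 212.4, 228.2]
ee_rot: [[0.088, 0.996, 0.003], [0.996, -0.088, -0.0], [0.0, 0.003, -1.0]]
force: [0.4, 0.6, 0.2]
finger_gap: -0.1
```

carry_out(
  series=[
    [[30, -30, 0, 0, 0, 0, 0], [60, -60, 0, 0, 0, 0, 0], [90, -70, 0, 0, 0, 0, 0], [120, -70, 0, 0, 0, 0, 0], [150, -70, 0, 0, 0, 0, 0], [170, -70, 0, 0, 0, 0, 0], [170, -70, 0, 0, 0, 0, 0], [170, -70, 0, 0, 0, 0, 0]],
  ],
)

```text
time: 17.15
ee_pos: [510.4, 386.8, 225.4]
ee_rot: [[0.085, 0.996, -0.001], [0.996, -0.085, -0.002], [-0.002, -0.001, -1.0]]
force: [-1.1, -0.1, -0.7]
finger_gap: 0.0
```

```bash
python3 - <<'E'
from h import *
d=save('top','top4');s=save('side','side4')
a=np.hstack([cv2.resize(d['image'][150:270,200:345],None,fx=2.7,fy=2.7),cv2.resize(s['image'][110:250,210:355],None,fx=2.7,fy=2.7)[:324]]);cv2.imwrite('pics/v4.png',a)
E
```

```text
(no output)
```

View pics/v4.png

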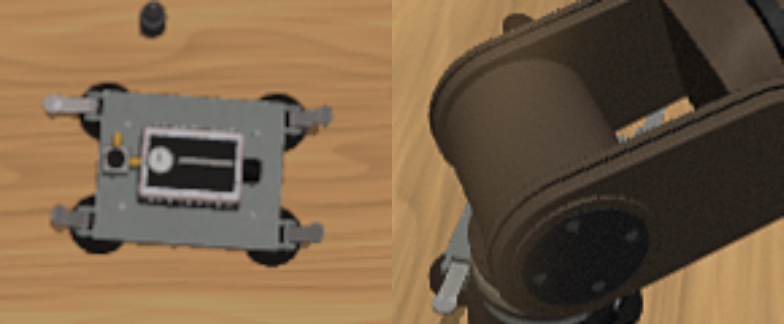

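View pics/top4.png

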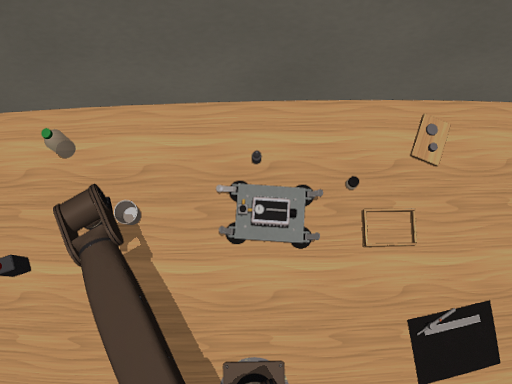

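Top view: far left shim now reaches out to (218,188) and is brightly lit (flat). The other three, the plate and the loose things look unchanged. Checking this with numbers before handing in.

```bash
python3 - <<'E'
from plate import *
q=dict(np.load('top4.npz'))
p=onz(q,50/2.7+199.7,103/2.7+149.7,38); print('pad', p, 'plate frame',R.T@(p[:2]-c))
A=d['image'].astype(int);B=q['image'].astype(int);D=np.abs(A-B).max(2)>45
D[:, :150]=0;D[260:]=0
ys,xs=np.nonzero(D);print(len(xs),xs.min(),xs.max(),ys.min(),ys.max())
g=lambda i:cv2.cvtColor(i[175:252,232:310].astype(np.uint8),cv2.COLOR_BGR2GRAY).astype(np.float32)
print(cv2.phaseCorrelate(g(A),g(B)))
s=r.sense();print(s['time'],s['force'],s['ee_pos'])
hand_in()
E
```

```text
pad [644.12594624  95.88762628  38.        ] plate frame [ 69.36778316 169.14385729]
132 150 511 183 259
((0.016777611084108912, 0.03164487586293063), 0.9952898605167866)
17.25 [ 0.41491402  0.42608505 -0.69795003] [510.67420553 386.22603466 225.75143993]
the job is handed in; nothing more can be done
```

The soft corner was the far left one. I pressed its shim flat and handed the job in at about 17 s. No verdict is reported, so the result rests on the checks below.

- **Corners pressed:**
  - Near right was firm: z stayed at 38.0 mm at 7.7 N.
  - Near left was firm: z stayed at 38.0 mm at 12.8 N.
  - Far left sank to 34.7 mm at 6.7 N and stopped at 33.9 mm at 9.1 N.
  - I did not press the far right corner, since the soft one was already found.
- **Shim:** I pushed the far left pad down along its arc until it stopped firm, at 37.8 mm and 8.9 N. Halfway down the force read about zero and the side view was unclear, so I relied on geometry until the force rose near the stop.
- **Last checks:**
  - In the top view the pad is 169 mm out from the plate's middle. A flat shim gives 166 mm, and a raised one about 148 mm.
  - The plate image shifted by less than 0.1 px.
  - The other three shims, dropper, jar, tray and cup look unmoved by eye.
  - The arm was clear of everything, with force near zero.
- **Not checked:** I did not press the far left corner again after shimming. The arm blocked most of the last side view, so I did not measure that the plate is level; I infer it from the shim lying flat on its stop.

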